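Sweep the silver blanks off the bench board into the red tray

ROBOT

A 6-joint arm with a two-finger parallel gripper is mounted at the origin on the work surface. World frame = base frame: x ahead of the robot, y to its left, z up, the work surface at z = 0. Lengths are in mm, angles in rad, forces in N, time in s.
With the tool pointing down it reaches from about 350 to 800 mm from the base axis. Payload 7.3 kg.
Tool frame: the origin (TCP) lies midway between the tips of the shut fingers; the grasp point (between the pads) lies 19 mm behind it; z points along the fingers, y is the line along which they close (so a half turn about z gives the same grasp; the last joint's range is limited). The gripper opens to 85 mm and grips with 20 to 120 N. Pads are 22 mm wide; open, the fingers measure 114 mm over their backs; the gripper's body (76 mm by 85 mm) begins 54 mm behind the grasp point. The pads swing forward as they close: fully open they stand 13 mm farther back than shut.
Start: joints at [-1.259, 0.342, 1.524, -0, 1.275, -0.146], TCP at [232.062, -470.951, 194.022] pointing down, gripper open.
Joint ranges: [-2.53, 2.53], [-0.77, 2.02], [0.04, 2.7], [-1, 4.14], [0.28, 2.66], [-3.11, 3.11]. Speed limits (rad/s): [2.57, 2.57, 3.14, 3.14, 3.14, 3.14].

INTERFACE

Orientations are given as a unit quaternion [w, x, y, z].
In Python, from workcell import sense, eyes, order gives the robot as it stands.
- The arm moves only by the tool arm_command, never from a script. Its argument "motion" is a list of rows, each an object of numbers: "x", "y", "z": the shift along the tool's x, y, z in mm; "ax", "ay", "az": the turn, a rotation vector about the tool's x, y, z in rad; "hand": the opening, from -1 (shut) to 1 (fully open). A call has 1 to 20 rows; each row is the pose to reach, as a shift and turn from the pose commanded when the call began, along the tool's axes at that moment; what a row does not reach only later rows make up. A row lasts 1/8 s, in which the tool goes at most 62.5 mm and 10.7 degrees, less where a joint would pass 70% of its speed; a pose out of reach is approached as far as the arm can. A call with a gripper value outside its range is refused whole. The fingers move at their own pace and stop on an object; "squeeze" is the grip in N (left out, the last holds). Time passes only in rows, so rows that repeat a pose let the fingers close. It gives the time, the measured TCP pose, the force, the opening and the grip force at its end, in the units of the state.
- sense(): the state, without advancing time (a new reading comes with each control period).
- eyes.snapshot(name): name is "scene" or "top"; returns (picture, depth): 480x640x3 uint8, red, green, blue; 480x640 float32, mm along the optical axis (not along the pixel's ray), 0 where there is no reading.
- eyes.calibration(name): a dict with "camera_matrix" (3x3 intrinsics, pixels), "position" and "attitude" of the camera in the world. Camera axes: x right, y up, looking along -z (the intrinsics and any distortion apply to the point x, -y, -z); pixel columns grow to the right and rows downward; lengths in mm; the calibration is good to about 2 mm. A picture is of the moment at which its call begins. calibration takes no time and is no camera call.
- order.close_job(): hands the job in; it is judged then, once.
The state is a dict: "clock": time; "joint_positions": joint angles; "dq": joint speeds; "joint_efforts": joint torques, N m; "tcp_pos": TCP position; "ee_rot": TCP orientation; "contact_force": force on the tool from outside, world axes, zero at the start; "moment": the same for the moment, N m; "gripper_width": finger opening in mm; "finger_force": force on a finger pad.
Only numpy, scipy, OpenCV 4.12 (cv2) and the standard library are available. Lean on these libraries where they do the work, as an engineer would, in place of code of your own. Each camera call takes 0.05 s, during which the arm holds its last target. There are 200 camera calls.

TASK

With the fingertips, sweep the two silver discs and the silver ring across the wooden board and over its open edge, so that all three drop into the red tray beside it. Only push them along the board: do not pick them up, and none may end in the turquoise tray or on the bench. Leave the steel punch and the little amber jar standing where they are, then move away clear of everything.

Things in the scene. Friction and masses are not known exactly. Their poses are not given: they have to be found in the camera images.
- board: Fixed wooden board, 260 x 260 mm, flat top 45 mm above the bench. Origin at the centre of its underside (bench level); x and y along its edges, z up. Two lips, 8 mm wide and 8 mm high, run along its x = +126 mm and x = -126 mm edges; its two edges at y = +130 mm and y = -130 mm are open, one tray beside each. The slab is 16 mm thick and overhangs the trays by 12 mm.
- red_tray: Fixed open tray of red plastic, 220 (x) x 110 (y) x 28 mm high, 3 mm walls and floor. Origin at the centre of its underside, axes parallel to the board's. It stands against one open edge of the board, at board y = +173 or -173 mm (which one varies), its rim 1 mm under the slab. Things pushed over that edge drop into it.
- turquoise_tray: Fixed open tray like the red one but turquoise, at the board's other open edge, with a few bits of copper scrap fixed in it. Not to be used.
- disc_a: Loose silver disc, 24 mm across, 5 mm thick, about 22 g, lying flat on the board. Origin at the centre of its underside.
- disc_b: Another loose silver disc, just like disc_a.
- ring: Loose silver ring lying flat on the board, 26 mm outside, 18 mm inside, 6 mm high, about 16 g. Origin on its axis at its underside.
- punch: Bystander: dark steel doming punch standing loose on the board near one of its lips, 20 mm across, 56 mm tall. Origin at the centre of its underside.
- jar: Bystander: amber glass jar with a black lid standing loose on the board near the other lip, 28 mm across, 45 mm tall. Origin at the centre of its underside.
Mind the look-alikes: they are no part of the job. Leave any blue look-alike of the disc_a alone.

How it is judged (in metres and radians):
At the end, for the whole second after the job is handed in: Both discs and the ring lie at rest within the walls of the red tray, below its rim (origin less than 24 mm above its underside); the punch and the jar still stand upright (within 0.2 rad) and are within 20 mm of where they were (x of disc_a in the frame of red_tray between -0.108 and 0.108 m and y of disc_a in the frame of red_tray between -0.053 and 0.053 m and z of each of disc_a, disc_b, ring in the frame of red_tray below 0.024 m and linear speed of each of disc_a, disc_b, ring below 0.03 m/s and x of disc_b in the frame of red_tray between -0.108 and 0.108 m and y of disc_b in the frame of red_tray between -0.053 and 0.053 m and x of ring in the frame of red_tray between -0.108 and 0.108 m and y of ring in the frame of red_tray between -0.053 and 0.053 m and distance of each of punch, jar from where it was at the start of the episode below 0.02 m and angle between each of punch, jar's own z axis and vertical below 0.2 rad); the robot touches nothing.
It fails at once if a disc or the ring is picked up (more than 20 mm above the board's top) (height (world z) of any of disc_a, disc_b, ring above 0.065 m).
It fails at once if the punch or the jar is knocked over or shifted by more than 20 mm (distance of any of punch, jar from where it was at the start of the episode above 0.02 m or angle between any of punch, jar's own z axis and vertical above 0.5 rad).
It also fails if it takes over 48 s, if anything falls off the work surface, if the arm or the gripper's body presses on something with over 40 N, if the wrist force passes 120 N, or if a joint passes its speed limit or range.

## Working session

There is one attempt and no reset: what is moved stays moved. The work goes in short steps, Python scripts to look and compute and a tool call to move; the robot and the scene stay as the last step left them, time stands still between calls to the robot, and variables do not carry over. Pictures are saved under pics/ and viewed, at most 10 in all, crops included, and the job is handed in when it is done.

Besides the shell and the picture viewer there is one more tool, called after "Call:" by a JSON object that holds its "api" and its "payload". arm_command: Moves the arm, as the interface text tells. Its arguments: {"type":"object","properties":{"motion":{"type":"array"},"squeeze":{"type":"number"}},"required":["motion"]}

```bash
mkdir -p pics
cat > h.py <<'E'
import numpy as np, cv2
from scipy.spatial.transform import Rotation as R
from workcell import sense, eyes, order
def cal(n):
    c=eyes.calibration(n); K=np.array(c["camera_matrix"]); a=np.array(c["attitude"],float)
    M=a if a.shape==(3,3) else R.from_quat(a[[1,2,3,0]]).as_matrix()
    return K,np.array(c["position"]),M
def ray(n,u,v,z):
    K,p,M=cal(n); d=np.linalg.inv(K)@[u,v,1]; d=M@(d*[1,-1,-1]); return p+d*(z-p[2])/d[2]
E
python3 - <<'E'
from h import *
for n in("top","scene"):
    im,d=eyes.snapshot(n); cv2.imwrite(f"pics/{n}0.png",im[:,:,::-1]); np.save(f"{n}0.npy",d)
    print(eyes.calibration(n))
s=sense();print(s["clock"],s["tcp_pos"],s["ee_rot"],s["gripper_width"])
E
```

```text
{'camera_matrix': array([[469.87338266,   0.        , 318.48797799],
       [  0.        , 469.87338266, 239.79881823],
       [  0.        ,   0.        ,   1.        ]]), 'position': array([404.04873968,   3.95511027, 721.42550833]), 'attitude': array([-0.70218977, -0.05803705,  0.04046647,  0.70846573])}
{'camera_matrix': array([[561.48301739,   0.        , 307.60126438],
       [  0.        , 561.48301739, 233.60532141],
       [  0.        ,   0.        ,   1.        ]]), 'position': array([1106.88224372, -211.9614668 ,  518.8851332 ]), 'attitude': array([0.72261995, 0.38263194, 0.25821889, 0.51452523])}
0.1 [ 231.90657046 -470.53300692  193.42683587] [-6.84097648e-04  9.73918115e-01  2.26898728e-01 -6.15791722e-05] 85.18875465282943
```

View pics/top0.png

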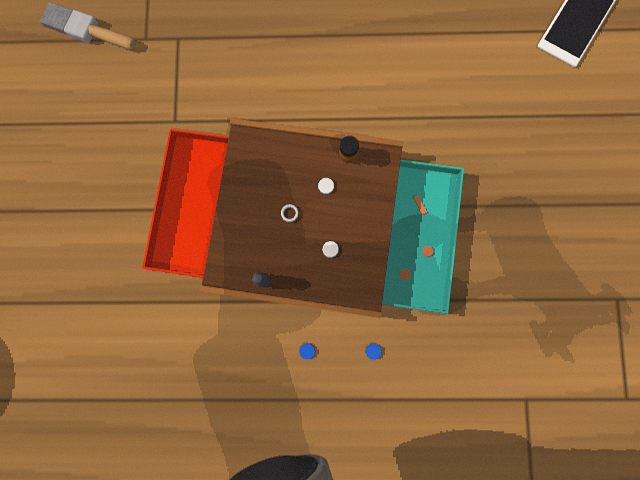

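View pics/scene0.png

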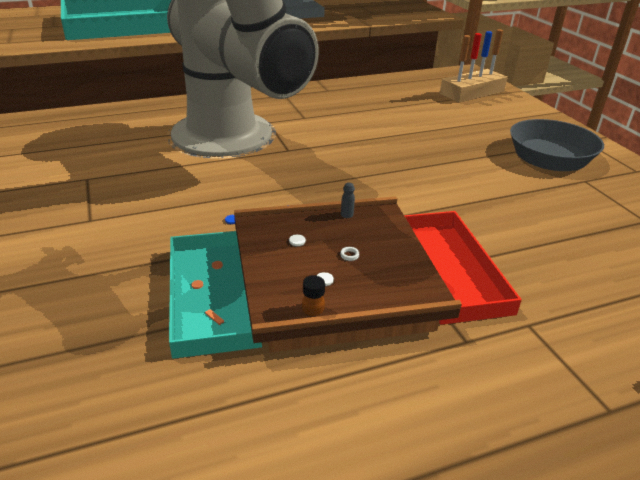

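The top view shows silver discs at (326,186) and (331,249) and the ring at (289,213). The punch is near (262,279) and the jar near (349,147). The red tray is on the left (world +y). The blue discs on the bench at (308,351) and (374,351) are look-alikes; the silver pair on the board fits the description. I'll confirm this in an enlarged crop.

Run:
```python
from h import *
im=cv2.imread("pics/top0.png"); c=cv2.resize(im[110:320,195:410],None,fx=2.8,fy=2.8,interpolation=cv2.INTER_CUBIC); cv2.imwrite("pics/crop0.png",c)
m=((im.min(2)>150)).astype(np.uint8); m[:110]=0;m[320:]=0
n,_,st,ce=cv2.connectedComponentsWithStats(m)
cor=[ray("top",u,v,z)[:2] for u,v,z in[(231,119,53),(402,143,53),(381,316,53),(203,287,53)]]
cor=np.array(cor);print(cor.round(1))
e=(cor[0]-cor[1]+cor[3]-cor[2]);yd=e/np.linalg.norm(e);xd=np.array([yd[1],-yd[0]])
o=cor.mean(0);print("yd",yd,"xd",xd,"o",o)
def B(p):return np.array([(p-o)@xd,(p-o)@yd]).round(1)
print([B(c) for c in cor])
for i in range(1,n):
    if st[i,4]>60: p=ray("top",*ce[i],50)[:2];print(ce[i],st[i],p.round(1),B(p))
for nm,u,v,z in[("punchtop",260,278,95),("jarlid",349,146,90)]:
    p=ray("top",u,v,z)[:2];print(nm,p.round(1),B(p))
d=np.load("top0.npy");print([721-d[v,u] for u,v in[(326,186),(300,250),(349,146),(260,278),(180,200)]])
```

```text
[[ 682.1  150.1]
 [ 640.6 -103.8]
 [ 389.3  -66.5]
 [ 431.7  185.5]]
yd [0.16378419 0.98649619] xd [ 0.98649619 -0.16378419] o [535.91780023  41.3109589 ]
[array([126.4, 131.2]), array([ 127., -126.]), array([-127. , -130.4]), array([-126.4,  125.2])]
[325.52849741 185.15544041] [318 178  16  15 193] [579.2   9.4] [ 47.9 -24.4]
[288.92 212.39] [281 204  17  17 100] [539.2  63.2] [-0.4 22.1]
[329.90769231 248.63589744] [322 241  16  16 195] [485.4   4. ] [-43.8 -45.1]
punchtop [441.4  97.8] [-102.5   40.2]
jarlid [624.3 -24.1] [ 97.9 -50.1]
[np.float32(31.82843), np.float32(38.42108), np.float32(66.83667), np.float32(100.34418), np.float32(-17.12146)]
```

View pics/crop0.png

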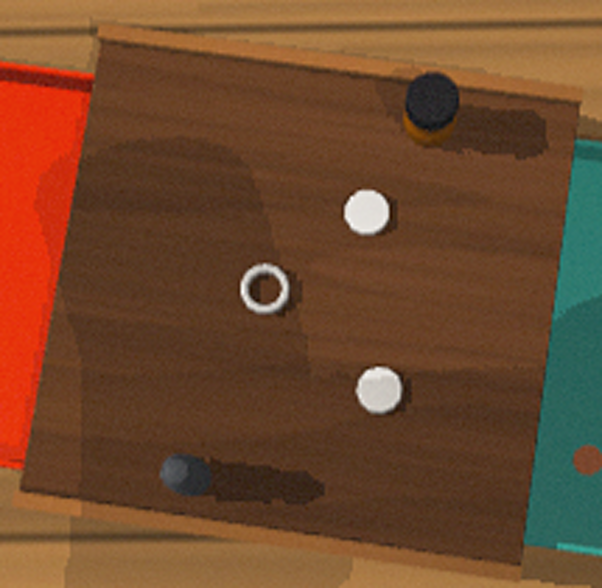

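The crop confirms two silver discs and one ring on the board. Each gets a separate push along board +y, with the fingers slightly open to form a cradle.

Run:
```python
from h import *
yd=np.array([.1638,.9865]);xd=np.array([.9865,-.1638]);o=np.array([535.9,41.3])
s=sense();r=R.from_quat(s["ee_rot"][[1,2,3,0]])
M=r.as_matrix();print(M.round(3))
T=np.column_stack([[*yd,0],[*xd,0],[0,0,-1]])
print("rotvec",R.from_matrix(M.T@T).as_rotvec().round(4))
p=o+xd*0-yd*12
print(p,(M.T@(np.array([*p,110])-[232.06,-470.95,194.02])).round(1))
```

```text
[[ 0.897  0.442 -0.   ]
 [ 0.442 -0.897  0.001]
 [ 0.    -0.001 -1.   ]]
rotvec [-1.200e-03 -8.000e-04 -9.485e-01]
[533.9344  29.462 ] [ 491.9 -315.4   84.5]
```

Call:
{"api": "arm_command", "payload": {"motion": [{"x": 123, "y": -79, "z": 0, "az": -0.24, "hand": -0.67}, {"x": 123, "y": -79, "z": 0, "az": -0.24, "hand": -0.67}, {"x": 123, "y": -79, "z": 0, "az": -0.24, "hand": -0.67}, {"x": 246, "y": -158, "z": 0, "az": -0.48, "hand": -0.67}, {"x": 246, "y": -158, "z": 0, "az": -0.48, "hand": -0.67}, {"x": 246, "y": -158, "z": 0, "az": -0.48, "hand": -0.67}, {"x": 369, "y": -237, "z": 0, "az": -0.71, "hand": -0.67}, {"x": 369, "y": -237, "z": 0, "az": -0.71, "hand": -0.67}, {"x": 369, "y": -237, "z": 0, "az": -0.71, "hand": -0.67}, {"x": 492, "y": -315, "z": 0, "az": -0.9485, "hand": -0.67}, {"x": 492, "y": -315, "z": 0, "az": -0.9485, "hand": -0.67}, {"x": 492, "y": -315, "z": 0, "az": -0.9485, "hand": -0.67}, {"x": 492, "y": -315, "z": 84, "az": -0.9485, "hand": -0.67}, {"x": 492, "y": -315, "z": 84, "az": -0.9485, "hand": -0.67}, {"x": 492, "y": -315, "z": 84, "az": -0.9485, "hand": -0.67}]}}

```text
schema error: expected keys x, y, z, ax, ay, az, hand
```

Run:
```python
from h import *
s=sense();print(s["clock"],s["tcp_pos"],s["gripper_width"],s["contact_force"],R.from_quat(s["ee_rot"][[1,2,3,0]]).as_matrix().round(3))
im,d=eyes.snapshot("scene"); cv2.imwrite("pics/s1.png",cv2.resize(im[150:370,150:530,::-1],None,fx=2,fy=2))
```

```text
0.1 [ 231.90657046 -470.53300692  193.42683587] 85.18875465282943 [ 0.14796736  0.44867147 -0.57133819] [[ 0.897  0.442 -0.   ]
 [ 0.442 -0.897  0.001]
 [ 0.    -0.001 -1.   ]]
```

View pics/s1.png

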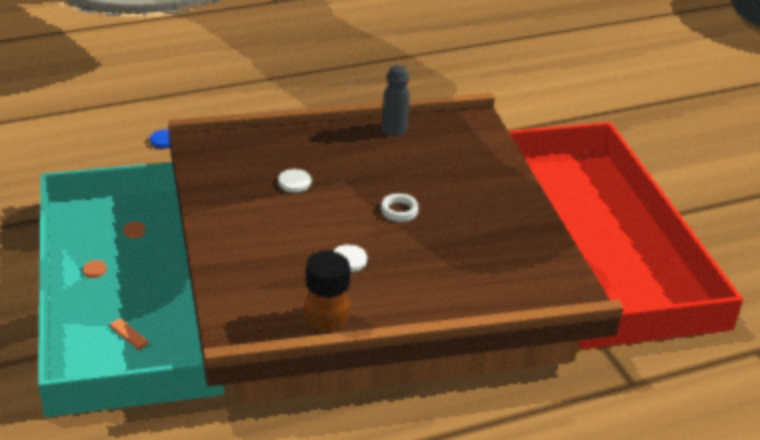

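The move was refused because every row needs all the keys. The picture shows nothing has changed: discs at (295,180) and (350,257), ring at (400,207). I'll resend it with all keys.

Call:
{"api": "arm_command", "payload": {"motion": [{"x": 123, "y": -79, "z": 0, "ax": 0, "ay": 0, "az": -0.24, "hand": -0.67}, {"x": 123, "y": -79, "z": 0, "ax": 0, "ay": 0, "az": -0.24, "hand": -0.67}, {"x": 123, "y": -79, "z": 0, "ax": 0, "ay": 0, "az": -0.24, "hand": -0.67}, {"x": 246, "y": -158, "z": 0, "ax": 0, "ay": 0, "az": -0.48, "hand": -0.67}, {"x": 246, "y": -158, "z": 0, "ax": 0, "ay": 0, "az": -0.48, "hand": -0.67}, {"x": 246, "y": -158, "z": 0, "ax": 0, "ay": 0, "az": -0.48, "hand": -0.67}, {"x": 369, "y": -237, "z": 0, "ax": 0, "ay": 0, "az": -0.71, "hand": -0.67}, {"x": 369, "y": -237, "z": 0, "ax": 0, "ay": 0, "az": -0.71, "hand": -0.67}, {"x": 369, "y": -237, "z": 0, "ax": 0, "ay": 0, "az": -0.71, "hand": -0.67}, {"x": 492, "y": -315, "z": 0, "ax": 0, "ay": 0, "az": -0.9485, "hand": -0.67}, {"x": 492, "y": -315, "z": 0, "ax": 0, "ay": 0, "az": -0.9485, "hand": -0.67}, {"x": 492, "y": -315, "z": 0, "ax": 0, "ay": 0, "az": -0.9485, "hand": -0.67}, {"x": 492, "y": -315, "z": 84, "ax": 0, "ay": 0, "az": -0.9485, "hand": -0.67}, {"x": 492, "y": -315, "z": 84, "ax": 0, "ay": 0, "az": -0.9485, "hand": -0.67}, {"x": 492, "y": -315, "z": 84, "ax": 0, "ay": 0, "az": -0.9485, "hand": -0.67}]}}

```text
clock: 2.02
tcp_pos: [532.6, 28.6, 108.3]
ee_rot: [-0.002, 0.763, 0.646, -0.002]
contact_force: [0.6, -0.5, -0.0]
gripper_width: 13.8
finger_force: 0.0
```

Run:
```python
from h import *
s=sense();print(s["clock"],s["tcp_pos"],s["gripper_width"],s["contact_force"],R.from_quat(s["ee_rot"][[1,2,3,0]]).as_matrix().round(3))
im,d=eyes.snapshot("scene"); cv2.imwrite("pics/s2.png",cv2.resize(im[150:370,150:530,::-1],None,fx=2,fy=2))
```

```text
2.025 [532.62961669  28.6485681  108.27845431] 13.785093127418083 [ 0.63723237 -0.54253208 -0.02018836] [[ 0.165  0.986 -0.005]
 [ 0.986 -0.165  0.   ]
 [-0.001 -0.005 -1.   ]]
```

View pics/s2.png

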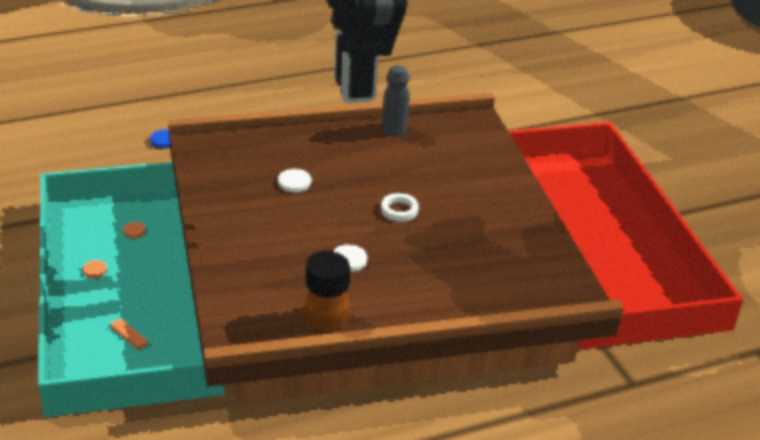

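Run:
```python
from h import *
K,p,M=cal("scene")
def pr(P):
    c=M.T@(np.array(P)-p); q=K@(c*[1,-1,-1]); q=q[:2]/q[2]; return (q-[150,150])*2
for P in[(532.6,28.6,108.3),(539.2,63.2,50),(579.2,9.4,50),(485.4,4,50),(441.4,97.8,95)]:print(P,pr(P).round())
print(sense()["tcp_pos"])
for u,v in[(400,207),(350,257),(295,180)]: print(ray("scene",u/2+150,v/2+150,50).round(1))
```

```text
(532.6, 28.6, 108.3) [352. 137.]
(539.2, 63.2, 50) [398. 203.]
(579.2, 9.4, 50) [347. 253.]
(485.4, 4, 50) [293. 176.]
(441.4, 97.8, 95) [393.  72.]
[533.91855496  28.54778012 109.9054615 ]
[543.8  62.6  50. ]
[583.5   9.9  50. ]
[490.7   3.6  50. ]
```

Run:
```python
from h import *
im,d=eyes.snapshot("scene"); cv2.imwrite("pics/s3.png",cv2.resize(im[100:300,230:480,::-1],None,fx=3,fy=3,interpolation=cv2.INTER_CUBIC))
print(sense()["tcp_pos"],sense()["clock"],sense()["gripper_width"])
```

```text
[534.72473584  28.51636755 110.88808734] 2.125 13.902265146270603
```

View pics/s3.png

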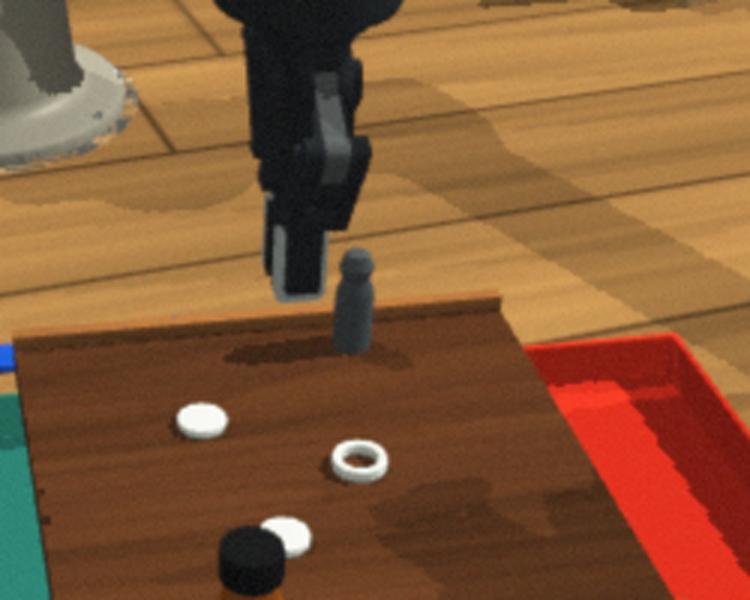

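Run:
```python
from h import *
for n in("scene","top"):
    im,d=eyes.snapshot(n); K,p,M=cal(n)
    v,u=np.mgrid[:480,:640]
    c=np.stack([(u-K[0,2])/K[0,0]*d,-(v-K[1,2])/K[1,1]*d,-d],-1)
    P=c@M.T+p
    if n=="scene":
        for vv in range(180,206,3): print(vv,[P[vv,uu].round().astype(int).tolist() for uu in(323,330,336)])
    m=(d>0)&(abs(P[...,0]-535)<60)&(abs(P[...,1]-30)<70)&(P[...,2]>62)&(P[...,2]<180)
    Q=P[m]; 
    if len(Q): print(n,len(Q),Q[np.argsort(Q[:,2])[:200:20]].round(),Q.min(0),Q.max(0))
    cv2.imwrite(f"pics/{n}4.png",im[:,:,::-1])
    # board
    print("board",P[250,345] if n=="scene" else P[250,290])
print(sense()["tcp_pos"])
```

```text
180 [[546, 17, 176], [555, 22, 180], [556, 30, 179]]
183 [[545, 17, 171], [555, 23, 175], [556, 30, 175]]
186 [[549, 16, 169], [556, 22, 172], [557, 30, 171]]
189 [[548, 16, 164], [556, 22, 168], [556, 30, 166]]
192 [[548, 17, 160], [554, 24, 162], [558, 30, 163]]
195 [[546, 17, 155], [555, 23, 158], [558, 30, 159]]
198 [[548, 17, 151], [548, 26, 149], [550, 34, 149]]
201 [[327, 108, -1], [331, 119, 0], [414, 94, 53]]
204 [[415, 72, 53], [418, 82, 52], [421, 91, 52]]
scene 438 [[548.  32. 147.]
 [551.  35. 149.]
 [546.  15. 152.]
 [554.  27. 154.]
 [555.  30. 156.]
 [554.  18. 157.]
 [524.  20. 159.]
 [555.  22. 160.]
 [548.  17. 161.]
 [527.  18. 163.]] [519.26583815  14.27848794 146.87522821] [558.09149157  36.52157764 179.93359169]
board [531.70982452  60.23753259  48.057575  ]
top 14 [[521.  22. 148.]] [513.69891689  18.06650883 147.58503408] [522.80028888  24.89815273 178.66570144]
board [422.14118581  16.98891515 569.40570017]
[535.15360663  28.62487881 111.53423336]
```

The depth image puts the fingertips near z = 146, while the TCP reads 111. I'll descend a little and hold, then check whether this is lag or a real offset.

Call:
{"api": "arm_command", "payload": {"motion": [{"x": 0, "y": 0, "z": 10, "ax": 0, "ay": 0, "az": 0, "hand": -0.67}, {"x": 0, "y": 0, "z": 20, "ax": 0, "ay": 0, "az": 0, "hand": -0.67}, {"x": 0, "y": 0, "z": 30, "ax": 0, "ay": 0, "az": 0, "hand": -0.67}, {"x": 0, "y": 0, "z": 30, "ax": 0, "ay": 0, "az": 0, "hand": -0.67}, {"x": 0, "y": 0, "z": 30, "ax": 0, "ay": 0, "az": 0, "hand": -0.67}, {"x": 0, "y": 0, "z": 30, "ax": 0, "ay": 0, "az": 0, "hand": -0.67}, {"x": 0, "y": 0, "z": 30, "ax": 0, "ay": 0, "az": 0, "hand": -0.67}, {"x": 0, "y": 0, "z": 30, "ax": 0, "ay": 0, "az": 0, "hand": -0.67}]}}

```text
clock: 3.22
tcp_pos: [534.3, 29.1, 80.1]
ee_rot: [0.0, 0.763, 0.647, 0.0]
contact_force: [-0.9, -0.4, -0.4]
gripper_width: 14.3
finger_force: 0.0
```

```bash
cat >> h.py <<'E'
def cloud(n):
    im,d=eyes.snapshot(n); K,p,M=cal(n); v,u=np.mgrid[:480,:640]
    P=np.stack([(u-K[0,2])/K[0,0]*d,-(v-K[1,2])/K[1,1]*d,-d],-1)@M.T+p
    P[d==0]=np.nan; return im,P
def tip():
    s=sense();t=s["tcp_pos"];print(s["clock"],"tcp",t.round(1),"F",s["contact_force"].round(1),"w",round(s["gripper_width"],1))
    im,P=cloud("scene")
    m=(abs(P[...,0]-t[0])<40)&(abs(P[...,1]-t[1])<25)&(P[...,2]>58)&(P[...,2]<220)
    Q=P[m]; print("n",len(Q), "lowest" , np.sort(Q[:,2])[:30:5].round(1) if len(Q) else None, "min",Q.min(0).round(),"max",Q.max(0).round())
    print("board z",np.nanmedian(P[240:250,340:350,2]))
    return im
E
python3 -c "
from h import *
im=tip(); cv2.imwrite('pics/s5.png',cv2.resize(im[100:300,230:480,::-1],None,fx=3,fy=3))"
```

```text
3.225 tcp [534.3  29.1  80.1] F [-0.9 -0.4 -0.4] w 14.3
n 1268 lowest [116.1 117.5 118.1 118.3 119.1 119.5] min [495.   5. 116.] max [574.  45. 220.]
board z 44.86099963021243
```

View pics/s5.png

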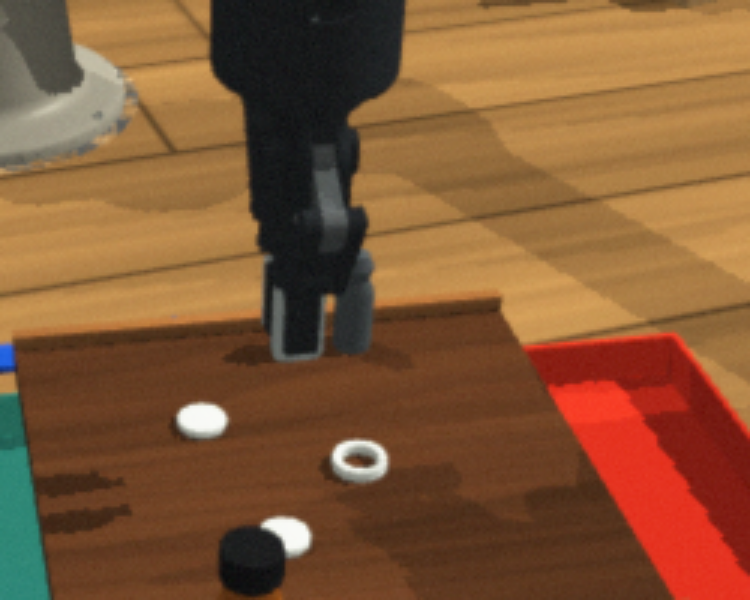

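The tips really do sit about 36 mm above the reported TCP (tips at 116 with the board reading 45). I'll work from tip heights measured by camera and descend carefully while watching the force.

Call:
{"api": "arm_command", "payload": {"motion": [{"x": 0, "y": 0, "z": 12, "ax": 0, "ay": 0, "az": 0, "hand": -0.67}, {"x": 0, "y": 0, "z": 24, "ax": 0, "ay": 0, "az": 0, "hand": -0.67}, {"x": 0, "y": 0, "z": 36, "ax": 0, "ay": 0, "az": 0, "hand": -0.67}, {"x": 0, "y": 0, "z": 46, "ax": 0, "ay": 0, "az": 0, "hand": -0.67}, {"x": 0, "y": 0, "z": 46, "ax": 0, "ay": 0, "az": 0, "hand": -0.67}, {"x": 0, "y": 0, "z": 46, "ax": 0, "ay": 0, "az": 0, "hand": -0.67}, {"x": 0, "y": 0, "z": 46, "ax": 0, "ay": 0, "az": 0, "hand": -0.67}]}}

```text
clock: 4.15
tcp_pos: [534.6, 29.0, 34.4]
ee_rot: [0.0, 0.763, 0.647, 0.0]
contact_force: [0.0, 0.6, -0.7]
gripper_width: 13.8
finger_force: 0.0
```

```bash
python3 -c "
from h import *
im=tip(); cv2.imwrite('pics/s6.png',cv2.resize(im[130:300,230:480,::-1],None,fx=3,fy=3))"
```

```text
4.15 tcp [534.6  29.   34.4] F [ 0.   0.6 -0.7] w 13.8
n 2121 lowest [70.2 71.7 72.4 73.  73.8 74.2] min [500.   4.  70.] max [575.  54. 220.]
board z 44.95770125713341
```

View pics/s6.png

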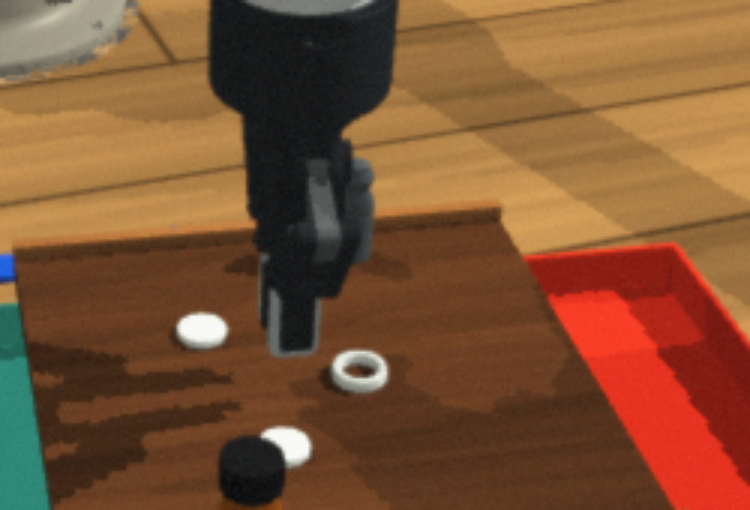

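This view confirms the offset: the TCP reads 34, below the board top, with no contact, and the tips are at about 71. I'll continue down in small steps.

Call:
{"api": "arm_command", "payload": {"motion": [{"x": 0, "y": 0, "z": 8, "ax": 0, "ay": 0, "az": 0, "hand": -0.67}, {"x": 0, "y": 0, "z": 15, "ax": 0, "ay": 0, "az": 0, "hand": -0.67}, {"x": 0, "y": 0, "z": 20, "ax": 0, "ay": 0, "az": 0, "hand": -0.67}, {"x": 0, "y": 0, "z": 22, "ax": 0, "ay": 0, "az": 0, "hand": -0.67}, {"x": 0, "y": 0, "z": 22, "ax": 0, "ay": 0, "az": 0, "hand": -0.67}, {"x": 0, "y": 0, "z": 22, "ax": 0, "ay": 0, "az": 0, "hand": -0.67}]}}

```text
clock: 4.95
tcp_pos: [534.4, 29.1, 12.2]
ee_rot: [0.0, 0.763, 0.647, 0.0]
contact_force: [0.0, -0.0, -0.1]
gripper_width: 14.2
finger_force: 0.0
```

Run:
```python
from h import *
im,P=cloud("scene"); t=sense()["tcp_pos"]; print(t,sense()["contact_force"])
m=(abs(P[...,0]-t[0])<30)&(abs(P[...,1]-t[1])<20)&(P[...,2]>46.5)&(P[...,2]<80)
v,u=np.nonzero(m); print(v.max(),u.min(),u.max())
for r in range(v.max()-8,v.max()+3): k=u[v==r]; print(r,[P[r,c].round().astype(int).tolist() for c in k[::5]])
cv2.imwrite('pics/s7.png',cv2.resize(im[150:290,250:430,::-1],None,fx=4,fy=4))
```

```text
[534.34487613  29.0364394   12.18236893] [0.26608094 0.35438441 0.03244056]
266 314 336
258 [[545, 16, 55], [554, 20, 60], [555, 26, 59], [550, 36, 53]]
259 [[546, 15, 54], [553, 20, 57], [554, 27, 56], [551, 36, 52]]
260 [[546, 16, 51], [552, 20, 55], [548, 29, 50]]
261 [[547, 17, 50], [547, 24, 49]]
262 []
263 []
264 []
265 []
266 [[555, 20, 47]]
267 []
268 []
```

View pics/s7.png

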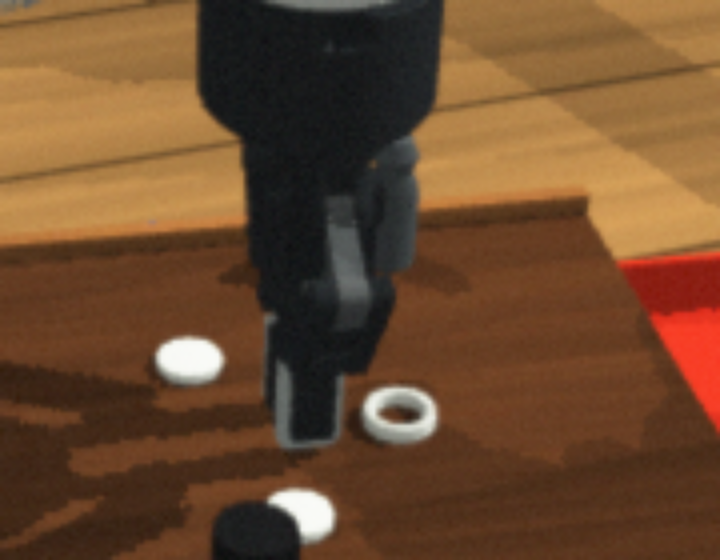

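The tips are now at about 49 mm, just behind the ring at (400,415), with no contact. I'll creep down to touch.

Call:
{"api": "arm_command", "payload": {"motion": [{"x": 0, "y": 0, "z": 1, "ax": 0, "ay": 0, "az": 0, "hand": -0.67}, {"x": 0, "y": 0, "z": 1.5, "ax": 0, "ay": 0, "az": 0, "hand": -0.67}, {"x": 0, "y": 0, "z": 1.5, "ax": 0, "ay": 0, "az": 0, "hand": -0.67}]}}

```text
clock: 5.38
tcp_pos: [534.2, 29.0, 10.4]
ee_rot: [0.0, 0.763, 0.647, -0.0]
contact_force: [-0.5, 0.0, -0.3]
gripper_width: 14.2
finger_force: 0.0
```

Call:
{"api": "arm_command", "payload": {"motion": [{"x": 0, "y": 0, "z": 0.5, "ax": 0, "ay": 0, "az": 0, "hand": -0.67}, {"x": 0, "y": 0, "z": 1, "ax": 0, "ay": 0, "az": 0, "hand": -0.67}, {"x": 0, "y": 0, "z": 1, "ax": 0, "ay": 0, "az": 0, "hand": -0.67}]}}

```text
clock: 5.75
tcp_pos: [534.1, 29.1, 9.4]
ee_rot: [0.0, 0.763, 0.647, -0.0]
contact_force: [-0.1, 0.1, -0.7]
gripper_width: 13.7
finger_force: 0.0
```

Call:
{"api": "arm_command", "payload": {"motion": [{"x": 8, "y": 0, "z": 0, "ax": 0, "ay": 0, "az": 0, "hand": -0.67}, {"x": 16, "y": 0, "z": 0, "ax": 0, "ay": 0, "az": 0, "hand": -0.67}, {"x": 24, "y": 0, "z": 0, "ax": 0, "ay": 0, "az": 0, "hand": -0.67}, {"x": 32, "y": 0, "z": 0, "ax": 0, "ay": 0, "az": 0, "hand": -0.67}, {"x": 40, "y": 0, "z": 0, "ax": 0, "ay": 0, "az": 0, "hand": -0.67}, {"x": 48, "y": 0, "z": 0, "ax": 0, "ay": 0, "az": 0, "hand": -0.67}, {"x": 56, "y": 0, "z": 0, "ax": 0, "ay": 0, "az": 0, "hand": -0.67}, {"x": 64, "y": 0, "z": 0, "ax": 0, "ay": 0, "az": 0, "hand": -0.67}, {"x": 72, "y": 0, "z": 0, "ax": 0, "ay": 0, "az": 0, "hand": -0.67}, {"x": 80, "y": 0, "z": 0, "ax": 0, "ay": 0, "az": 0, "hand": -0.67}]}}

```text
clock: 7.0
tcp_pos: [547.3, 108.5, 9.5]
ee_rot: [0.0, 0.763, 0.647, -0.0]
contact_force: [-0.7, -0.7, -0.1]
gripper_width: 14.2
finger_force: 0.1
```

```bash
cat >> h.py <<'E'
def find():
    im,P=cloud("scene"); s=sense(); print(s["clock"],s["tcp_pos"].round(1),s["contact_force"].round(1))
    m=((im.min(2)>165)&(im.max(2)-im.min(2).astype(int)<40)).astype(np.uint8); m[:200]=0; m[:,:230]=0
    n,_,st,ce=cv2.connectedComponentsWithStats(m)
    yd=np.array([.1638,.9865]);xd=np.array([.9865,-.1638]);o=np.array([535.9,41.3])
    for i in range(1,n):
        if st[i,4]>15: p=ray("scene",*ce[i],50)[:2]-o; q=np.nanmedian(P[_==i],0); print(ce[i].round(),st[i,4],"board",(p@xd).round(1),(p@yd).round(1),"z",q[2].round(), "board3d",((q[:2]-o)@xd).round(1),((q[:2]-o)@yd).round(1))
    return im
E
python3 -c "
from h import *
find()"
```

```text
7.05 [547.5 109.3   9.5] [0.3 0.6 0.7]
[296. 239.] 93 board -40.6 -46.1 z 49.0 board3d -41.1 -46.1
[400. 249.] 51 board 5.6 93.7 z 50.0 board3d 9.0 95.7
[326. 277.] 79 board 48.8 -21.4 z 50.0 board3d 48.4 -21.2
```

The ring is travelling in the cradle (now at board y≈93). I'll finish the push, lift, and go behind disc_a.

Call:
{"api": "arm_command", "payload": {"motion": [{"x": 8, "y": 0, "z": 0, "ax": 0, "ay": 0, "az": 0, "hand": -0.67}, {"x": 16, "y": 0, "z": 0, "ax": 0, "ay": 0, "az": 0, "hand": -0.67}, {"x": 24, "y": 0, "z": 0, "ax": 0, "ay": 0, "az": 0, "hand": -0.67}, {"x": 32, "y": 0, "z": 0, "ax": 0, "ay": 0, "az": 0, "hand": -0.67}, {"x": 40, "y": 0, "z": 0, "ax": 0, "ay": 0, "az": 0, "hand": -0.67}, {"x": 48, "y": 0, "z": 0, "ax": 0, "ay": 0, "az": 0, "hand": -0.67}, {"x": 56, "y": 0, "z": 0, "ax": 0, "ay": 0, "az": 0, "hand": -0.67}, {"x": 60, "y": 0, "z": 0, "ax": 0, "ay": 0, "az": 0, "hand": -0.67}, {"x": 60, "y": 0, "z": 0, "ax": 0, "ay": 0, "az": 0, "hand": -0.67}, {"x": 60, "y": 0, "z": -35, "ax": 0, "ay": 0, "az": 0, "hand": -0.67}, {"x": 60, "y": 0, "z": -70, "ax": 0, "ay": 0, "az": 0, "hand": -0.67}, {"x": 60, "y": 0, "z": -70, "ax": 0, "ay": 0, "az": 0, "hand": -0.67}]}}

```text
clock: 8.55
tcp_pos: [559.1, 167.2, 82.4]
ee_rot: [0.002, 0.763, 0.646, 0.002]
contact_force: [1.0, -0.4, -0.4]
gripper_width: 14.0
finger_force: 0.0
```

```bash
python3 -c "
from h import *
find()"
```

```text
8.6 [557.8 167.   80.6] [ 0.4 -0.1 -0.7]
[297. 239.] 98 board -41.6 -45.4 z 50.0 board3d -42.3 -45.4
[440. 267.] 40 board 52.6 135.3 z 9.0 board3d 5.4 162.2
[326. 277.] 73 board 49.5 -21.0 z 50.0 board3d 48.9 -21.1
```

The ring is in the red tray (top at z≈9, board y≈162). Next is disc_a.

Call:
{"api": "arm_command", "payload": {"motion": [{"x": -61, "y": 16, "z": 0, "ax": 0, "ay": 0, "az": 0, "hand": -0.67}, {"x": -122, "y": 32, "z": 0, "ax": 0, "ay": 0, "az": 0, "hand": -0.67}, {"x": -183, "y": 48, "z": 0, "ax": 0, "ay": 0, "az": 0, "hand": -0.67}, {"x": -183, "y": 48, "z": 0, "ax": 0, "ay": 0, "az": 0, "hand": -0.67}, {"x": -183, "y": 48, "z": 0, "ax": 0, "ay": 0, "az": 0, "hand": -0.67}, {"x": -183, "y": 48, "z": 0, "ax": 0, "ay": 0, "az": 0, "hand": -0.67}, {"x": -183, "y": 48, "z": 20, "ax": 0, "ay": 0, "az": 0, "hand": -0.67}, {"x": -183, "y": 48, "z": 40, "ax": 0, "ay": 0, "az": 0, "hand": -0.67}, {"x": -183, "y": 48, "z": 55, "ax": 0, "ay": 0, "az": 0, "hand": -0.67}, {"x": -183, "y": 48, "z": 65, "ax": 0, "ay": 0, "az": 0, "hand": -0.67}, {"x": -183, "y": 48, "z": 68, "ax": 0, "ay": 0, "az": 0, "hand": -0.67}, {"x": -183, "y": 48, "z": 70, "ax": 0, "ay": 0, "az": 0, "hand": -0.67}, {"x": -183, "y": 48, "z": 70, "ax": 0, "ay": 0, "az": 0, "hand": -0.67}]}}

```text
clock: 10.22
tcp_pos: [574.8, -21.3, 9.9]
ee_rot: [0.0, 0.763, 0.647, 0.0]
contact_force: [0.1, 0.6, 0.6]
gripper_width: 14.0
finger_force: 0.0
```

```bash
python3 -c "
from h import *
find()"
```

```text
10.275 [574.8 -21.3  10. ] [ 0.2  0.1 -0.4]
[440. 267.] 38 board 52.8 135.3 z 8.0 board3d 4.4 161.3
[326. 277.] 107 board 50.1 -20.9 z 49.0 board3d 49.0 -20.7
```

Call:
{"api": "arm_command", "payload": {"motion": [{"x": 8, "y": 0, "z": 0.5, "ax": 0, "ay": 0, "az": 0, "hand": -0.67}, {"x": 16, "y": 0, "z": 0.5, "ax": 0, "ay": 0, "az": 0, "hand": -0.67}, {"x": 24, "y": 0, "z": 0.5, "ax": 0, "ay": 0, "az": 0, "hand": -0.67}, {"x": 32, "y": 0, "z": 0.5, "ax": 0, "ay": 0, "az": 0, "hand": -0.67}, {"x": 40, "y": 0, "z": 0.5, "ax": 0, "ay": 0, "az": 0, "hand": -0.67}, {"x": 48, "y": 0, "z": 0.5, "ax": 0, "ay": 0, "az": 0, "hand": -0.67}, {"x": 56, "y": 0, "z": 0.5, "ax": 0, "ay": 0, "az": 0, "hand": -0.67}, {"x": 64, "y": 0, "z": 0.5, "ax": 0, "ay": 0, "az": 0, "hand": -0.67}, {"x": 72, "y": 0, "z": 0.5, "ax": 0, "ay": 0, "az": 0, "hand": -0.67}, {"x": 80, "y": 0, "z": 0.5, "ax": 0, "ay": 0, "az": 0, "hand": -0.67}]}}

```text
clock: 11.52
tcp_pos: [587.7, 58.2, 9.0]
ee_rot: [0.0, 0.763, 0.647, -0.0]
contact_force: [-0.3, 0.6, 0.7]
gripper_width: 14.1
finger_force: 0.2
```

```bash
python3 -c "
from h import *
find()"
```

```text
11.575 [587.8  59.1   9. ] [-0.3  0.6 -1.1]
[297. 239.] 133 board -40.1 -44.7 z 50.0 board3d -40.8 -44.5
[440. 267.] 37 board 53.0 135.3 z 8.0 board3d 4.7 161.8
[377. 273.] 113 board 52.2 46.7 z 49.0 board3d 51.9 47.3
```

Disc_a is travelling well (board y≈47). I'll finish the push and lift.

Call:
{"api": "arm_command", "payload": {"motion": [{"x": 8, "y": 0, "z": 0, "ax": 0, "ay": 0, "az": 0, "hand": -0.67}, {"x": 16, "y": 0, "z": 0, "ax": 0, "ay": 0, "az": 0, "hand": -0.67}, {"x": 24, "y": 0, "z": 0, "ax": 0, "ay": 0, "az": 0, "hand": -0.67}, {"x": 32, "y": 0, "z": 0, "ax": 0, "ay": 0, "az": 0, "hand": -0.67}, {"x": 40, "y": 0, "z": 0, "ax": 0, "ay": 0, "az": 0, "hand": -0.67}, {"x": 48, "y": 0, "z": 0, "ax": 0, "ay": 0, "az": 0, "hand": -0.67}, {"x": 56, "y": 0, "z": 0, "ax": 0, "ay": 0, "az": 0, "hand": -0.67}, {"x": 64, "y": 0, "z": 0, "ax": 0, "ay": 0, "az": 0, "hand": -0.67}, {"x": 72, "y": 0, "z": 0, "ax": 0, "ay": 0, "az": 0, "hand": -0.67}, {"x": 80, "y": 0, "z": 0, "ax": 0, "ay": 0, "az": 0, "hand": -0.67}, {"x": 88, "y": 0, "z": 0, "ax": 0, "ay": 0, "az": 0, "hand": -0.67}, {"x": 96, "y": 0, "z": 0, "ax": 0, "ay": 0, "az": 0, "hand": -0.67}, {"x": 103, "y": 0, "z": 0, "ax": 0, "ay": 0, "az": 0, "hand": -0.67}, {"x": 103, "y": 0, "z": 0, "ax": 0, "ay": 0, "az": 0, "hand": -0.67}, {"x": 103, "y": 0, "z": -35, "ax": 0, "ay": 0, "az": 0, "hand": -0.67}, {"x": 103, "y": 0, "z": -70, "ax": 0, "ay": 0, "az": 0, "hand": -0.67}, {"x": 103, "y": 0, "z": -70, "ax": 0, "ay": 0, "az": 0, "hand": -0.67}]}}

```text
clock: 13.7
tcp_pos: [606.5, 159.4, 82.2]
ee_rot: [0.002, 0.763, 0.647, 0.003]
contact_force: [-0.1, 0.4, -0.5]
gripper_width: 14.4
finger_force: 0.0
```

```bash
python3 -c "
from h import *
find()"
```

```text
13.75 [605.1 159.2  80.2] [-0.2 -0.7 -0.8]
[297. 239.] 134 board -40.0 -44.7 z 49.0 board3d -40.7 -44.4
[440. 267.] 40 board 52.1 135.3 z 9.0 board3d 4.2 161.4
[450. 288.] 42 board 96.1 132.2 z 8.0 board3d 50.4 158.4
```

Disc_a is in the tray. Now disc_b.

Call:
{"api": "arm_command", "payload": {"motion": [{"x": -51, "y": -23, "z": 0, "ax": 0, "ay": 0, "az": 0, "hand": -0.67}, {"x": -102, "y": -46, "z": 0, "ax": 0, "ay": 0, "az": 0, "hand": -0.67}, {"x": -153, "y": -68, "z": 0, "ax": 0, "ay": 0, "az": 0, "hand": -0.67}, {"x": -206, "y": -91, "z": 0, "ax": 0, "ay": 0, "az": 0, "hand": -0.67}, {"x": -206, "y": -91, "z": 0, "ax": 0, "ay": 0, "az": 0, "hand": -0.67}, {"x": -206, "y": -91, "z": 0, "ax": 0, "ay": 0, "az": 0, "hand": -0.67}, {"x": -206, "y": -91, "z": 0, "ax": 0, "ay": 0, "az": 0, "hand": -0.67}, {"x": -206, "y": -91, "z": 20, "ax": 0, "ay": 0, "az": 0, "hand": -0.67}, {"x": -206, "y": -91, "z": 40, "ax": 0, "ay": 0, "az": 0, "hand": -0.67}, {"x": -206, "y": -91, "z": 55, "ax": 0, "ay": 0, "az": 0, "hand": -0.67}, {"x": -206, "y": -91, "z": 65, "ax": 0, "ay": 0, "az": 0, "hand": -0.67}, {"x": -206, "y": -91, "z": 68, "ax": 0, "ay": 0, "az": 0, "hand": -0.67}, {"x": -206, "y": -91, "z": 70, "ax": 0, "ay": 0, "az": 0, "hand": -0.67}, {"x": -206, "y": -91, "z": 70, "ax": 0, "ay": 0, "az": 0, "hand": -0.67}]}}

```text
clock: 15.5
tcp_pos: [481.3, -29.0, 9.3]
ee_rot: [0.0, 0.763, 0.647, 0.0]
contact_force: [0.3, 0.3, 1.0]
gripper_width: 14.0
finger_force: 0.0
```

```bash
python3 -c "
from h import *
find()"
```

```text
15.55 [481.3 -29.1   9.4] [-0.8  0.1 -0.4]
[297. 239.] 121 board -40.4 -44.7 z 50.0 board3d -40.6 -44.4
[440. 267.] 36 board 53.1 135.2 z 8.0 board3d 6.2 161.7
[450. 288.] 35 board 96.6 132.5 z 7.0 board3d 50.7 158.6
```

Call:
{"api": "arm_command", "payload": {"motion": [{"x": 8, "y": 0, "z": 0, "ax": 0, "ay": 0, "az": 0, "hand": -0.67}, {"x": 16, "y": 0, "z": 0, "ax": 0, "ay": 0, "az": 0, "hand": -0.67}, {"x": 24, "y": 0, "z": 0, "ax": 0, "ay": 0, "az": 0, "hand": -0.67}, {"x": 32, "y": 0, "z": 0, "ax": 0, "ay": 0, "az": 0, "hand": -0.67}, {"x": 40, "y": 0, "z": 0, "ax": 0, "ay": 0, "az": 0, "hand": -0.67}, {"x": 48, "y": 0, "z": 0, "ax": 0, "ay": 0, "az": 0, "hand": -0.67}, {"x": 56, "y": 0, "z": 0, "ax": 0, "ay": 0, "az": 0, "hand": -0.67}, {"x": 64, "y": 0, "z": 0, "ax": 0, "ay": 0, "az": 0, "hand": -0.67}, {"x": 72, "y": 0, "z": 0, "ax": 0, "ay": 0, "az": 0, "hand": -0.67}, {"x": 80, "y": 0, "z": 0, "ax": 0, "ay": 0, "az": 0, "hand": -0.67}, {"x": 88, "y": 0, "z": 0, "ax": 0, "ay": 0, "az": 0, "hand": -0.67}, {"x": 96, "y": 0, "z": 0, "ax": 0, "ay": 0, "az": 0, "hand": -0.67}, {"x": 103, "y": 0, "z": 0, "ax": 0, "ay": 0, "az": 0, "hand": -0.67}]}}

```text
clock: 17.18
tcp_pos: [497.9, 73.1, 9.0]
ee_rot: [0.0, 0.763, 0.647, -0.0]
contact_force: [1.2, 0.0, 0.1]
gripper_width: 14.2
finger_force: 0.1
```

```bash
python3 -c "
from h import *
find()"
```

```text
17.225 [498.   73.7   9. ] [-0.2  1.2 -0.3]
[359. 234.] 89 board -38.9 46.4 z 50.0 board3d -39.5 47.0
[440. 267.] 36 board 52.7 135.3 z 9.0 board3d 4.7 161.4
[450. 288.] 35 board 96.6 132.5 z 7.0 board3d 50.7 158.5
```

Call:
{"api": "arm_command", "payload": {"motion": [{"x": 8, "y": 0, "z": 0, "ax": 0, "ay": 0, "az": 0, "hand": -0.67}, {"x": 16, "y": 0, "z": 0, "ax": 0, "ay": 0, "az": 0, "hand": -0.67}, {"x": 24, "y": 0, "z": 0, "ax": 0, "ay": 0, "az": 0, "hand": -0.67}, {"x": 32, "y": 0, "z": 0, "ax": 0, "ay": 0, "az": 0, "hand": -0.67}, {"x": 40, "y": 0, "z": 0, "ax": 0, "ay": 0, "az": 0, "hand": -0.67}, {"x": 48, "y": 0, "z": 0, "ax": 0, "ay": 0, "az": 0, "hand": -0.67}, {"x": 56, "y": 0, "z": 0, "ax": 0, "ay": 0, "az": 0, "hand": -0.67}, {"x": 64, "y": 0, "z": 0, "ax": 0, "ay": 0, "az": 0, "hand": -0.67}, {"x": 72, "y": 0, "z": 0, "ax": 0, "ay": 0, "az": 0, "hand": -0.67}, {"x": 80, "y": 0, "z": 0, "ax": 0, "ay": 0, "az": 0, "hand": -0.67}, {"x": 88, "y": 0, "z": 0, "ax": 0, "ay": 0, "az": 0, "hand": -0.67}, {"x": 96, "y": 0, "z": 0, "ax": 0, "ay": 0, "az": 0, "hand": -0.67}, {"x": 103, "y": 0, "z": 0, "ax": 0, "ay": 0, "az": 0, "hand": -0.67}, {"x": 103, "y": 0, "z": 0, "ax": 0, "ay": 0, "az": 0, "hand": -0.67}, {"x": 103, "y": 0, "z": -40, "ax": 0, "ay": 0, "az": 0, "hand": -0.67}, {"x": 103, "y": 0, "z": -90, "ax": 0, "ay": 0, "az": 0, "hand": -0.67}, {"x": 103, "y": 0, "z": -140, "ax": 0, "ay": 0, "az": 0, "hand": -0.67}, {"x": 143, "y": 0, "z": -160, "ax": 0, "ay": 0, "az": 0, "hand": -0.67}, {"x": 183, "y": 0, "z": -160, "ax": 0, "ay": 0, "az": 0, "hand": -0.67}, {"x": 223, "y": 0, "z": -160, "ax": 0, "ay": 0, "az": 0, "hand": -0.67}]}}

```text
clock: 19.73
tcp_pos: [534.6, 293.5, 169.5]
ee_rot: [0.0, 0.763, 0.646, 0.0]
contact_force: [0.2, -0.8, 0.0]
gripper_width: 14.1
finger_force: 0.0
```

```bash
python3 -c "
from h import *
im=find(); cv2.imwrite('pics/s9.png',cv2.resize(im[150:370,150:530,::-1],None,fx=2,fy=2))"
```

```text
19.775 [534.5 298.  168.9] [-1.7  1.  -0.3]
[427. 250.] 29 board 13.5 131.1 z 7.0 board3d -40.2 157.5
[440. 267.] 37 board 52.5 135.3 z 8.0 board3d 3.2 161.8
[450. 288.] 40 board 96.5 132.1 z 8.0 board3d 51.1 157.7
```

View pics/s9.png

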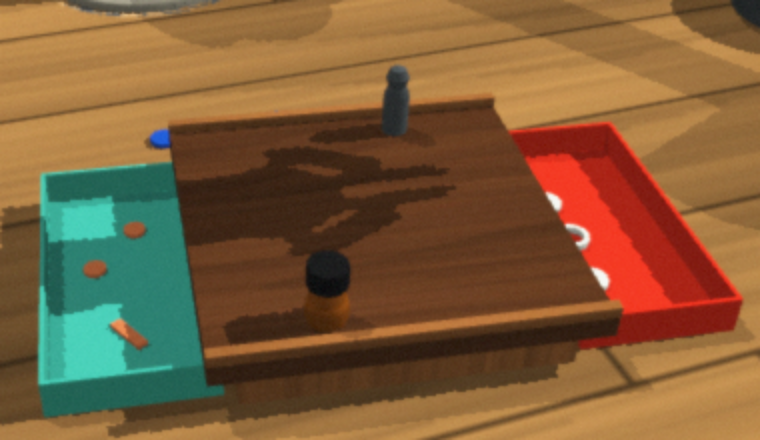

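All three pieces lie in the red tray at (552,203), (576,237) and (598,280). The punch (396,100) and jar (328,290) are unmoved and the arm is clear, so I'll let it settle briefly and hand in.

Call:
{"api": "arm_command", "payload": {"motion": [{"x": 0, "y": 0, "z": 0, "ax": 0, "ay": 0, "az": 0, "hand": -0.67}, {"x": 0, "y": 0, "z": 0, "ax": 0, "ay": 0, "az": 0, "hand": -0.67}, {"x": 0, "y": 0, "z": 0, "ax": 0, "ay": 0, "az": 0, "hand": -0.67}, {"x": 0, "y": 0, "z": 0, "ax": 0, "ay": 0, "az": 0, "hand": -0.67}]}}

```text
clock: 20.27
tcp_pos: [534.5, 291.8, 169.1]
ee_rot: [0.0, 0.763, 0.646, 0.0]
contact_force: [-0.1, -0.2, -0.1]
gripper_width: 14.1
finger_force: 0.0
```

```bash
python3 -c "
from h import *
print(order.close_job())"
```

```text
the job is handed in; nothing more can be done
None
```

Both silver discs and the ring were swept into the red tray, the punch and jar look untouched in the last picture, the arm is clear of everything, and I handed the job in at about 20 s (no verdict was returned).

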